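# Fit the bayonet filter cartridge into the blower's inlet filter housing

### The arm

A 6-joint arm with a two-finger parallel gripper is mounted at the origin on a cart in front of the work surface, level with it; the furniture and walls round the work are solid. World frame = base frame: x ahead of the robot, y to its left, z up, the work surface at z = 0. Lengths are in m, angles in rad, forces in N, time in s.
With the tool pointing down it reaches from about 0.425 to 0.95 m from the base axis. Payload 14.7 kg.
Tool frame: the origin (TCP) lies at the very end of the fingers, on their centre line; the grasp point (between the pads) lies 19 mm behind it (manip.hold_point_z is the distance from the TCP to the grasp point, in m); z points along the fingers, y is the line along which they close (so a half turn about z gives the same grasp; the last joint's range is limited). The gripper opens to 85 mm and grips with 20 to 120 N. Pads are 22 mm wide; open, the fingers measure 114 mm over their backs; the gripper's body (76 mm by 85 mm) begins 54 mm behind the grasp point. The pads swing forward as they close: fully open they stand 13 mm farther back than shut.
Start: joints at [1.275, 0.48, 1.596, -0, 1.065, -0.047], TCP at [0.16, 0.63, 0.231] pointing down, gripper open.
Joint ranges: [-2.75, 2.75], [-0.82, 2.05], [0.23, 2.67], [-1.56, 4.7], [0.09, 2.69], [-2.92, 2.92]. Speed limits (rad/s): [1.89, 1.89, 2.39, 3.01, 3.01, 3.01].

### API

Orientations are given as a unit quaternion [x, y, z, w].
In Python, from plant import manip gives the robot as it stands.
- The arm moves only by the tool move_arm, never from a script. Its argument "series" is a list that holds one entry, the list of rows, each a list of 7 numbers: the shift along the tool's x, y, z in units of 50 mm (1.0 is 50 mm), then the turn, a rotation vector about the tool's x, y, z in units of 5 degrees (1.0 is 5 degrees), then the opening, from 0 (shut) to 1 (fully open). A call has 1 to 12 rows; each row shifts and turns the commanded pose from where the row before left it, along the tool's axes as they then stand; what a row does not reach is not made up. A row lasts 1/8 s, in which the tool goes at most 62.5 mm and 10.7 degrees, less where a joint would pass 70% of its speed; a pose out of reach is approached as far as the arm can. A call is refused whole if a number of a shift passes 1 or a number of a turn 1, either way. A call with a gripper value outside its range is refused whole. The fingers move at their own pace and stop on an object; "newtons" is the grip in N (left out, the last holds). Time passes only in rows, so rows that do not move let the fingers close. It gives the time, the measured TCP pose, the force, the opening and the grip force at its end, in the units of the state.
- manip.state(): the state, without advancing time (a new reading comes with each control period).
- manip.get_image(name): name is "side" or "top"; returns a dict with "img" (420x560x3 uint8, blue, green, red), "fx", "fy", "cx", "cy" (pixels), "T" (4x4, takes a point from camera to world coordinates). Camera axes: x right, y up, looking along -z (the intrinsics and any distortion apply to the point x, -y, -z); pixel columns grow to the right and rows downward; lengths in m; the calibration is good to about 2 mm. A picture is of the moment at which its call begins. There is no depth.
- manip.hand_in(): hands the job in; it is judged then, once.
The state is a dict: "clock": time; "joint_pos": joint angles; "joint_velocities": joint speeds; "tau": joint torques, N m; "tcp_pos": TCP position; "orientation": TCP orientation; "force": force on the tool from outside, world axes, zero at the start; "ft_torque": the same for the moment, N m; "finger_gap": opening from 0.0 (shut) to 1.0 (fully open); "grip_force": force on a finger pad.
Only numpy, scipy, OpenCV 4.12 (cv2) and the standard library are available. Lean on these libraries where they do the work, as an engineer would, in place of code of your own. Each camera call takes 0.05 s, during which the arm holds its last target. There are 200 camera calls.

### The job

Take the yellow transit cover off the blower's inlet filter housing and lay it in the larger compartment of the black tray. Set the filter cartridge into the open collar, turn it under light pressure, without forcing it, until its three lugs drop into the notches, then push it down against the spring, turn it clockwise to its stop and let it spring up so that it stays locked. Last of all, press the red service indicator fully in; keep the cartridge upright on the way and leave the other things on the bench where they are.

Things in the scene. Friction and masses are not known exactly. Their poses are not given: they have to be found in the camera images.
- housing: Grey cast filter pot bolted to the bench on a 128 x 112 mm foot; origin at the foot's underside on the pot's axis, z up. Round, 95 mm wide. A dark steel collar (78 mm wide, rim 90 mm above the origin) is its mouth: lip 52 mm wide inside (bore below 51), with three notches 120 deg apart, marked white, at an angle unknown here: see or feel it. A pipe leaves along -y, 38 mm up, 130 mm long.
- cartridge: Black filter cartridge standing upright, 105 mm tall; origin at its underside, z up. Body 49 mm wide, tapered to 40 mm at its foot; three lugs 24 deg wide, 62 mm over all, 50 to 56 mm up, at +x and 120 deg either side (white marks on the head). Head 68 mm wide, 69 to 77 mm up; on it a wing to grip, along x: 50 long, 14 wide, from 77 to 105 mm up. 0.25 kg.
- cartridge_seat (a point): Where the origin of the locked cartridge belongs: on the housing's axis, 28 mm above its origin. Heights of the cartridge's origin over the housing's origin: 40 mm with lugs on the lip, 34 when dropped into the notches (on a spring plate), 25 or less to turn under the lip (pushing takes 5 to 12 N; bottoms at 21), 28 locked: 50 to 70 deg clockwise from the notch, then let up.
- cover: Yellow plastic cover, loose in the collar; origin at its underside, which lies 80 mm above the housing's origin. A 47 mm spigot 10 mm deep hangs in the mouth, a 67 mm disc 5 mm thick lies on the rim, and a round knob 28 mm wide and 25 mm tall stands on it (15 to 40 mm above the origin). 0.06 kg, lifts straight off.
- tray: Black open plastic tray, loose, 176 x 136 mm (x by y) and 47 mm tall, floor 3 mm thick; origin at the centre of its underside. A divider 28 mm tall crosses it at x = +19 mm: the larger compartment (102 x 128 mm inside, its middle at x = -33 mm) takes the cover.
- indicator (a joint): Red round button (17 mm) on top of the service indicator on the housing's pipe, 95 mm from the housing's axis along -y. Value: how far it stands out, in m: 0 fully in, up to 0.010. It moves straight down, stiff (about 3 N), and stays where it is left.
- indicator_top (a point): Centre of the top of the red indicator button; 75 mm above the housing's origin when fully in.
- oil: Small brown dropper bottle, 33 mm wide, 102 mm tall, standing on the bench; a bystander. Origin at its underside.
- tape: Roll of yellow tape, 62 mm wide, 18 mm tall, lying on the bench; a bystander. Origin at its underside.
- spanner: Combination spanner, 188 mm long, lying on the bench; a bystander. Origin at its middle.
Mind the look-alikes: they are no part of the job. Several things have the shape of the cover; the one meant has the colours described above.

How it is judged:
On the way, in this order (a step that is already met when the one before it is completed fails the run):
1. the yellow cover lies in the larger compartment of the tray, let go (x of cover in the frame of tray between -0.065 and 0 m and y of cover in the frame of tray between -0.055 and 0.055 m and z of cover in the frame of tray between -0.005 and 0.025 m and contact force between the fingers and cover below 0.1 N and linear speed of cover below 0.05 m/s), for 0.2 s.
2. the cartridge has dropped into the notches of the collar (horizontal distance between cartridge and housing below 0.004 m and angle between the z axis of cartridge and the z axis of housing, either way round below 0.06 rad and z of cartridge in the frame of housing below 0.0365 m), for 0.1 s.
3. the cartridge is locked: let go, it stays held down by its lugs in their pockets (horizontal distance between cartridge and housing below 0.004 m and angle between the z axis of cartridge and the z axis of housing, either way round below 0.06 rad and z of cartridge in the frame of housing between 0.0265 and 0.03 m and contact force between the fingers and cartridge below 0.3 N and linear speed of cartridge below 0.02 m/s), for 0.2 s.
4. the indicator button is pressed fully in (value of joint indicator below 0.0015 m), for 0.1 s.
At the end, for the whole second after the job is handed in: The cartridge sits locked in the collar (origin 26.5 to 30 mm above the housing's, within 4 mm of its axis and 0.06 rad of upright), at rest and let go; the indicator stands out less than 1.5 mm; the yellow cover lies at rest in the larger compartment of the tray, its origin under 25 mm high there (all of step 3 and x of cover in the frame of tray between -0.065 and 0 m and y of cover in the frame of tray between -0.055 and 0.055 m and z of cover in the frame of tray between -0.005 and 0.025 m and value of joint indicator below 0.0015 m and linear speed of cover below 0.02 m/s); the robot touches nothing.
It fails at once if the cartridge is forced into the housing with more than 80 N (contact force between cartridge and housing above 80 N).
It fails at once if the cartridge is tipped by more than 40 degrees (angle between cartridge's own z axis and vertical above 0.7 rad).
It fails at once if a bystander is moved by more than 20 mm (distance of any of oil, tape, spanner from where it was at the start of the episode above 0.02 m).
It also fails if it takes over 72 s, if anything falls off the work surface, if the arm or the gripper's body presses on something with over 40 N, if the wrist force passes 120 N, or if a joint passes its speed limit or range.

## Working session

There is one attempt and no reset: what is moved stays moved. The work goes in short steps, Python scripts to look and compute and a tool call to move; the robot and the scene stay as the last step left them, time stands still between calls to the robot, and variables do not carry over. Pictures are saved under pics/ and viewed, at most 10 in all, crops included, and the job is handed in when it is done.

Besides the shell and the picture viewer there is one more tool, called after "Call:" as name([rows], argument=value, ...), one row to a line, values as JSON. move_arm: Moves the arm, as the interface text tells. Its arguments: {"type":"object","properties":{"series":{"type":"array","items":{"type":"array","items":{"type":"array","items":{"type":"number"}}}},"newtons":{"type":"number"}},"required":["series"]}

```bash
mkdir -p pics; cat > h.py <<'E'
import numpy as np, cv2
from plant import manip
def ray(im,u,v):
    d=np.array([(u-im['cx'])/im['fx'],-(v-im['cy'])/im['fy'],-1.]); T=np.array(im['T']); return T[:3,3],T[:3,:3]@d
def plane(im,u,v,z):
    o,d=ray(im,u,v); return o+d*(z-o[2])/d[2]
def proj(im,p):
    T=np.array(im['T']); q=T[:3,:3].T@(np.array(p)-T[:3,3]); return im['cx']+im['fx']*q[0]/-q[2], im['cy']-im['fy']*q[1]/-q[2]
E
python3 - <<'E'
from h import *
for n in('top','side'):
    im=manip.get_image(n); print({k:v for k,v in im.items() if k not in('img',)}); cv2.imwrite(f'pics/{n}0.png',im['img'])
print(manip.state())
E
```

```text
{'fx': 399.7327653025128, 'fy': 399.7327653025128, 'cx': 284.98400880042095, 'cy': 206.0964340914544, 'T': array([[ 1.36700095e-03,  9.96917044e-01, -7.84508723e-02,
         3.75070524e-01],
       [-9.99964366e-01,  7.09197435e-04, -8.41215925e-03,
         2.82524058e-02],
       [-8.33058777e-03,  7.84595762e-02,  9.96882489e-01,
         1.10418402e+00],
       [ 0.00000000e+00,  0.00000000e+00,  0.00000000e+00,
         1.00000000e+00]])}
{'fx': 485.0172493299602, 'fy': 485.0172493299602, 'cx': 280.40968463310975, 'cy': 210.84477123568666, 'T': array([[-0.99936981, -0.03052527,  0.01811591,  0.4954406 ],
       [ 0.03356876, -0.64686437,  0.76186588,  1.03905081],
       [-0.01153763,  0.76199389,  0.64748142,  0.92015985],
       [ 0.        ,  0.        ,  0.        ,  1.        ]])}
{'clock': 0.1, 'joint_pos': array([ 1.27538737e+00,  4.80776428e-01,  1.59679612e+00,  8.32989742e-06,
        1.06508805e+00, -4.66046843e-02]), 'joint_velocities': array([-0.00059547, -0.00138787, -0.00240551,  0.00116274,  0.00060258,
        0.00063498]), 'tau': array([ 1.07000658e-03, -9.52270389e+01, -4.31032133e+01,  1.74963361e-04,
        5.32216320e-03,  7.33308889e-05]), 'tcp_pos': array([0.15993544, 0.62964845, 0.23073732]), 'orientation': array([ 1.24083497e-01,  9.92271637e-01, -5.25559381e-04, -9.44571503e-05]), 'force': array([-0.2345429 , -0.27403007, -0.13471244]), 'ft_torque': array([ 0.02328166, -0.00535655,  0.00594724]), 'grip_force': 0.0, 'finger_gap': 1.000537739623457}
```

View pics/top0.png

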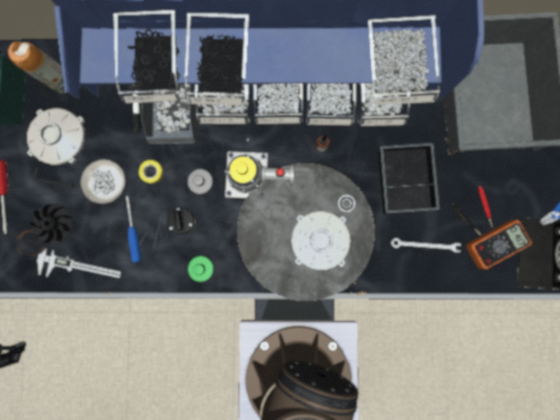

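View pics/side0.png

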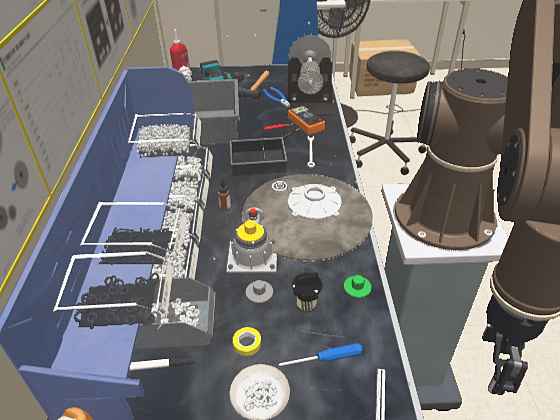

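The top view shows a yellow cover on the housing at (243,170). Its look-alikes are a green one at (201,268), a grey one at (199,181) and the tape roll at (150,171). The one on the housing is the yellow cover I want. The cartridge is at (180,220), the tray at (410,178), the red button at (280,172), the oil at (322,143) and the spanner at (427,244). The side view agrees: cover (250,232), cartridge (306,290), tray (258,152), oil (224,195).

```bash
cat > m.py <<'E'
from h import *
t=manip.get_image('top'); s=manip.get_image('side')
def blobs(im,box,f):
    x0,y0,x1,y1=box; c=im['img'][y0:y1,x0:x1]; m=f(cv2.cvtColor(c,cv2.COLOR_BGR2HSV)).astype(np.uint8)
    cs,_=cv2.findContours(m,cv2.RETR_EXTERNAL,cv2.CHAIN_APPROX_NONE); c=max(cs,key=cv2.contourArea)
    return c.reshape(-1,2)+[x0,y0]
Y=lambda h:(h[...,0]>20)&(h[...,0]<35)&(h[...,1]>130)&(h[...,2]>110)
R=lambda h:((h[...,0]<8)|(h[...,0]>172))&(h[...,1]>140)&(h[...,2]>90)
K=lambda h:(h[...,2]<38)
def rep(n,im,box,f,z):
    c=blobs(im,box,f).astype(np.float32); (u,v),r=cv2.minEnclosingCircle(c); print(n,(u,v),r,plane(im,u,v,z).round(4)); return c
rep('cover t',t,(220,145,262,195),Y,.095)
rep('cover s',s,(225,210,275,248),Y,.105)
rep('btn t',t,(270,160,292,185),R,.085)
rep('btn s',s,(243,203,262,220),R,.083)
for n,p in dict(cart=(180,220)).items(): print(n,plane(t,*p,.09).round(4))
for p in [(382,146),(436,145),(439,210),(384,213)]: print('tray',plane(t,*p,.047).round(4))
for p in [(228,152),(268,152),(226,196),(266,197)]: print('foot',plane(t,*p,.01).round(4))
a=cv2.resize(t['img'][140:240,155:305],None,fx=4,fy=4,interpolation=2)
b=cv2.resize(s['img'][190:320,215:365],None,fx=3,fy=3,interpolation=2)
d=cv2.resize(t['img'][135:220,375:445],None,fx=2.7,fy=2.7,interpolation=2)
C=np.zeros((595,800,3),np.uint8); C[:400,:600]=a; C[:230,605:605+189]=d[:230]; cv2.imwrite('pics/a.png',C)
cv2.imwrite('pics/b.png',cv2.resize(s['img'][190:320,215:365],None,fx=4.5,fy=4.5,interpolation=2))
E
python3 m.py
```

```text
cover t (242.47561645507812, 169.30487060546875) 12.811180114746094 [0.5486 0.1454 0.095 ]
cover s (250.0, 231.0) 13.153046607971191 [0.5505 0.1534 0.105 ]
btn t (279.5, 171.1666717529297) 3.2059926986694336 [0.5455 0.0511 0.085 ]
btn s (252.5, 211.5) 2.9155757427215576 [0.5464 0.0532 0.083 ]
cart [0.4192 0.3038 0.09  ]
tray [ 0.62   -0.2225  0.047 ]
tray [ 0.6226 -0.3668  0.047 ]
tray [ 0.4482 -0.3698  0.047 ]
tray [ 0.4401 -0.2247  0.047 ]
foot [0.6119 0.196  0.01  ]
foot [0.6118 0.0848 0.01  ]
foot [0.489 0.2   0.01 ]
foot [0.4863 0.0898 0.01  ]
```

View pics/a.png

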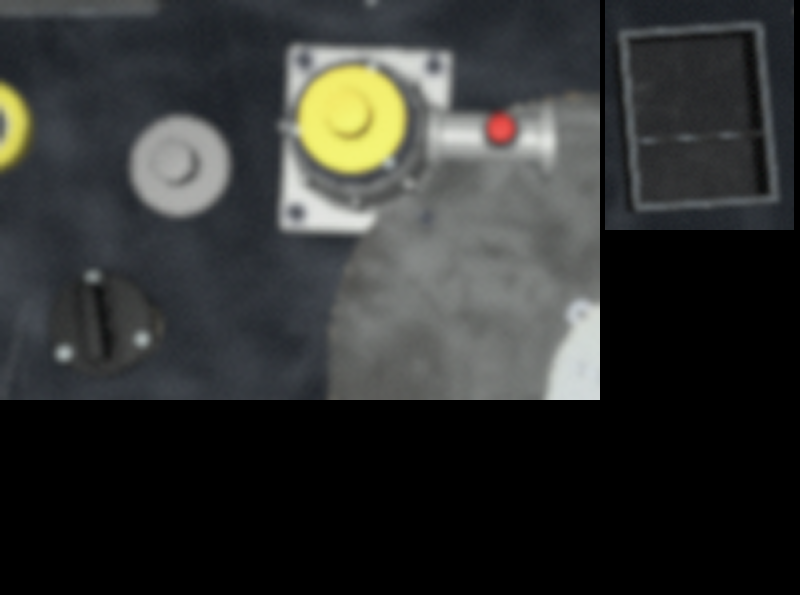

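View pics/b.png

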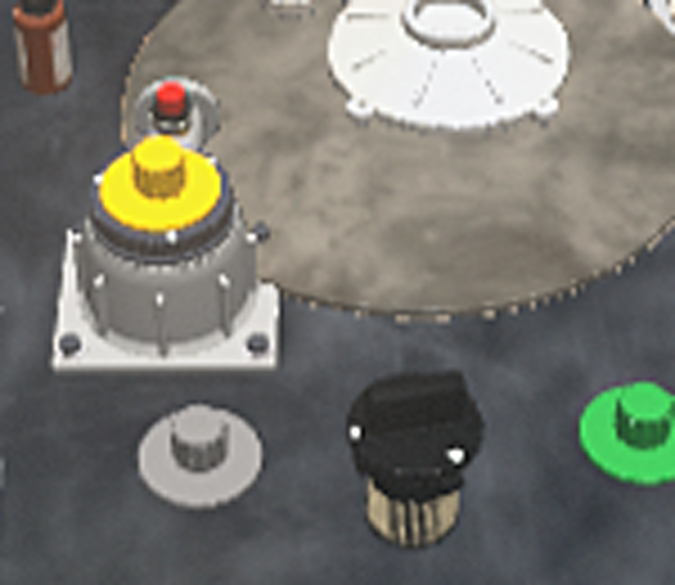

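The close crop confirms that the yellow cover sits on the housing. Its disc is at crop (352,118), with collar marks at about (372,68), (390,162) and (290,127). The cartridge marks are at (93,276), (64,353) and (142,339). The tray divider is on the near side, so the larger compartment is the far one (+x). Next I move over the cover.

Call:
move_arm([
  [[-0.83, -0.62, 0.06, 0, 0, 0, 1], [-0.83, -0.62, 0.06, 0, 0, 0, 1], [-0.83, -0.62, 0.06, 0, 0, 0, 1], [-0.83, -0.62, 0.06, 0, 0, 0, 1], [-0.83, -0.62, 0.06, 0, 0, 0, 1], [-0.83, -0.62, 0.06, 0, 0, 0, 1], [-0.83, -0.62, 0.06, 0, 0, 0, 1], [-0.83, -0.62, 0.06, 0, 0, 0, 1], [-0.83, -0.62, 0.06, 0, 0, 0, 1], [-0.83, -0.62, 0.06, 0, 0, 0, 1], [-0.83, -0.62, 0.06, 0, 0, 0, 1], [-0.83, -0.62, 0.06, 0, 0, 0, 1]],
], newtons=30)

```text
clock: 1.7
tcp_pos: [0.552, 0.1453, 0.1952]
orientation: [0.124, 0.992, 0.0, 0.0]
force: [0.1, 0.7, -0.9]
finger_gap: 1.005
grip_force: 0.0
```

```bash
cat >> h.py <<'E'
from scipy.spatial.transform import Rotation as Ro
def to(p,phi=None):
    s=manip.state(); R=Ro.from_quat(s['orientation']).as_matrix(); d=R.T@(np.array(p)-s['tcp_pos'])
    ph=np.degrees(np.arctan2(R[1,1],R[0,1]))
    print('clk',round(s['clock'],2),'tcp',s['tcp_pos'].round(4),'phi',ph.round(2),'j6',s['joint_pos'][5].round(3),'tilt',R[:,2].round(4),'F',np.round(s['force'],1),'gap',round(s['finger_gap'],3))
    print(' shift units',(d/.05).round(2), 'turn units', None if phi is None else round((ph-phi)/5,2))
E
python3 - <<'E'
from h import *
np.save
im=manip.get_image('top')
P=lambda u,v,z:plane(im,155+u/4,140+v/4,z)
M=[P(u,v,.077) for u,v in [(93,276),(64,353),(142,339)]]; c=np.mean(M,0); print('cart',c,[ (np.linalg.norm(m-c).round(4),np.degrees(np.arctan2(*(m-c)[1::-1])).round(1)) for m in M])
N=[P(u,v,.09) for u,v in [(372,68),(390,162),(290,127)]];
for c in (np.array([.549,.1455,.09]),np.mean(N,0)): print('notch',c,[ (np.linalg.norm(m-c).round(4),np.degrees(np.arctan2(*(m-c)[1::-1])).round(1)) for m in N])
to([.549,.1455,.097])
E
```

```text
cart [0.41810028 0.30753311 0.077     ] [(np.float64(0.0305), np.float64(9.4)), (np.float64(0.0299), np.float64(130.9)), (np.float64(0.0295), np.float64(-110.9))]
notch [0.549  0.1455 0.09  ] [(np.float64(0.0351), np.float64(-22.4)), (np.float64(0.0382), np.float64(-138.2)), (np.float64(0.0393), np.float64(98.5))]
notch [0.54839735 0.14552474 0.09      ] [(np.float64(0.0357), np.float64(-22.1)), (np.float64(0.0377), np.float64(-137.6)), (np.float64(0.0392), np.float64(97.7))]
clk 1.75 tcp [0.5557 0.1413 0.195 ] phi 75.67 j6 -1.122 tilt [ 0.0023 -0.0012 -1.    ] F [ 3.8 -6.6 -1. ] gap 1.001
 shift units [0.16 0.05 1.96] turn units None
```

Call:
move_arm([
  [[0.03, -0.03, 0.4, 0, 0, 0, 1], [0, 0, 0.4, 0, 0, 0, 1], [0, 0, 0.4, 0, 0, 0, 1], [0, 0, 0.4, 0, 0, 0, 1], [0, 0, 0.36, 0, 0, 0, 1], [0, 0, 0, 0, 0, 0, 1], [0, 0, 0, 0, 0, 0, 0], [0, 0, 0, 0, 0, 0, 0], [0, 0, 0, 0, 0, 0, 0], [0, 0, 0, 0, 0, 0, 0], [0, 0, 0, 0, 0, 0, 0]],
], newtons=30)

```text
clock: 3.12
tcp_pos: [0.5496, 0.1458, 0.098]
orientation: [0.124, 0.992, 0.0, 0.0]
force: [-0.5, 0.3, 6.2]
finger_gap: 0.317
grip_force: 29.1
```

Call:
move_arm([
  [[0, 0, -0.3, 0, 0, 0, 0], [0, 0, -0.6, 0, 0, 0, 0], [0, 0, -0.9, 0, 0, 0, 0], [-0.25, -0.94, -0.2, 0, 0, 0, 0], [-0.28, -0.94, 0, 0, 0, 0, 0], [-0.28, -0.94, 0, 0, 0, 0, 0], [-0.28, -0.94, 0, 0, 0, 0, 0], [-0.28, -0.94, 0, 0, 0, 0, 0], [-0.28, -0.94, 0, 0, 0, 0, 0], [-0.28, -0.94, 0, 0, 0, 0, 0], [-0.28, -0.94, 0, 0, 0, 0, 0], [-0.28, -0.94, 0, 0, 0, 0, 0]],
])

```text
clock: 4.62
tcp_pos: [0.5657, -0.2966, 0.1985]
orientation: [0.124, 0.992, -0.0, 0.0]
force: [0.7, 0.1, -0.1]
finger_gap: 0.316
grip_force: 29.7
```

```bash
python3 - <<'E'
from h import *
to([.566,-.296,.024])
im=manip.get_image('top'); a=cv2.resize(im['img'][135:225,215:455],None,fx=3.3,fy=3.3,interpolation=2)
b=manip.get_image('side')['img'][130:270,190:330]; b=cv2.resize(b,None,fx=2,fy=2)
C=np.zeros((590,795,3),np.uint8); C[:a.shape[0],:a.shape[1]]=a[:,:795]; C[300:580,:280]=b; cv2.imwrite('pics/c.png',C)
for p in [(.566,-.296,.05),(.549,.1455,.09)]: print(proj(im,p))
E
```

```text
clk 4.62 tcp [ 0.5657 -0.2966  0.1985] phi 75.74 j6 -1.852 tilt [ 8.e-04 -4.e-04 -1.e+00] F [ 0.7  0.1 -0.1] gap 0.316
 shift units [0.   0.01 3.49] turn units None
(np.float64(410.29525472840885), np.float64(165.71513122879438))
(np.float64(242.6756159287724), np.float64(169.49880176431222))
```

View pics/c.png

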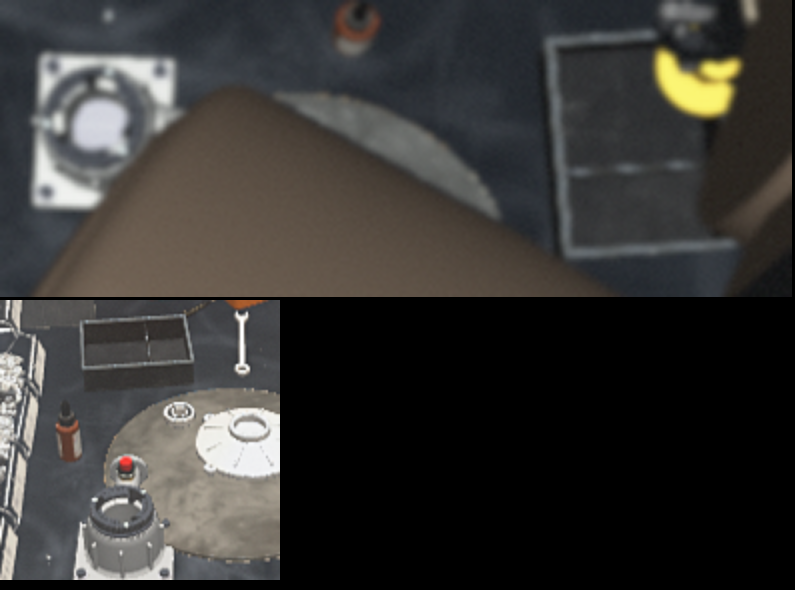

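The cover is held over the tray, at upper right in the crop, and the housing mouth is open. The larger compartment is the far one. I lower the cover there and open the fingers only partly.

Call:
move_arm([
  [[0, 0, 0.7, 0, 0, 0, 0], [0, 0, 0.8, 0, 0, 0, 0], [0, 0, 0.8, 0, 0, 0, 0], [0, 0, 0.7, 0, 0, 0, 0], [0, 0, 0.3, 0, 0, 0, 0], [0, 0, 0.2, 0, 0, 0, 0], [0, 0, 0, 0, 0, 0, 0], [0, 0, 0, 0, 0, 0, 0.6], [0, 0, 0, 0, 0, 0, 0.6], [0, 0, 0, 0, 0, 0, 0.6], [0, 0, 0, 0, 0, 0, 0.6], [0, 0, -0.2, 0, 0, 0, 0.6]],
])

```text
clock: 6.22
tcp_pos: [0.5653, -0.2947, 0.0321]
orientation: [0.124, 0.992, 0.0, -0.001]
force: [1.0, -0.3, -0.5]
finger_gap: 0.599
grip_force: 0.0
```

Call:
move_arm([
  [[0, 0, -0.7, 0, 0, 0, 0.6], [0, 0, -0.9, 0, 0, 0, 0.6], [0, 0, -0.9, 0, 0, 0, 1], [0.48, 0.87, -0.9, 0, 0, 0, 1], [0.48, 0.87, 0, 0, 0, 0, 1], [0.48, 0.87, 0, 0, 0, 0, 1], [0.48, 0.87, 0, 0, 0, 0, 1], [0.48, 0.87, 0, 0, 0, 0, 1], [0.48, 0.87, 0, 0, 0, 0, 1], [0, 0, 0, 0, 0, 0, 1]],
])

```text
clock: 7.48
tcp_pos: [0.4903, -0.0071, 0.2]
orientation: [0.122, 0.992, 0.0, 0.0]
force: [-0.3, -0.5, -0.5]
finger_gap: 1.0
grip_force: 0.0
```

```bash
python3 - <<'E'
from h import *
to([.418,.3075,.15],99.8)
im=manip.get_image('top'); s=manip.get_image('side')
g=im['img']; a=cv2.resize(g[140:250,150:290],None,fx=5,fy=5,interpolation=2); cv2.imwrite('pics/d.png',a)
b=cv2.resize(s['img'][120:185,215:310],None,fx=2.4,fy=2.4); h,w=b.shape[:2]; a[550-h:,700-w:]=b; cv2.imwrite('pics/d.png',a)
E
```

```text
clk 7.47 tcp [ 0.4903 -0.0071  0.2   ] phi 75.93 j6 -1.402 tilt [ 1.e-04  4.e-04 -1.e+00] F [-0.3 -0.5 -0.5] gap 1.0
 shift units [2.93 5.75 1.  ] turn units -4.77
```

View pics/d.png

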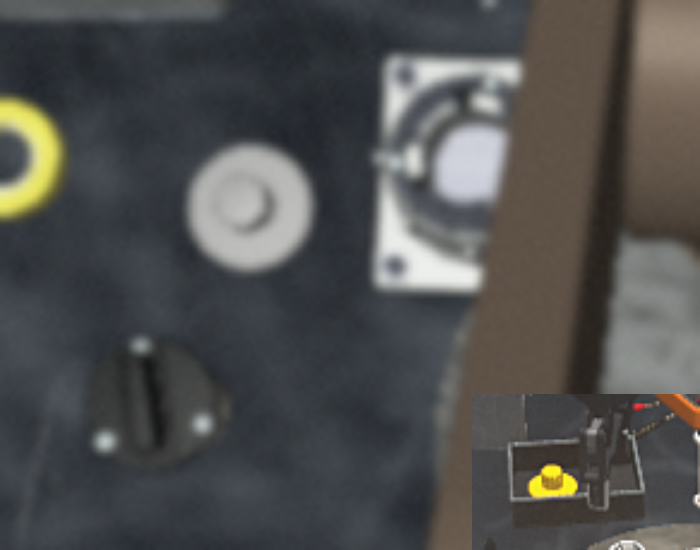

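The cover lies in the larger compartment (inset). Notch marks are at crop (485,92) and (412,160); cartridge marks are at (140,345), (105,441) and (203,424). Next I move over the cartridge.

Call:
move_arm([
  [[0.48, 0.95, 0, 0, 0, 0, 1], [0.48, 0.95, 0, 0, 0, 0, 1], [0.48, 0.95, 0, 0, 0, 0, 1], [0.48, 0.95, 0, 0, 0, 0, 1], [0.48, 0.95, 0, 0, 0, 0, 1], [0.48, 0.95, 0, 0, 0, 0, 1], [0, 0, 0.2, 0, 0, -0.95, 1], [0, 0, 0.2, 0, 0, -0.95, 1], [0, 0, 0.2, 0, 0, -0.95, 1], [0, 0, 0.2, 0, 0, -0.95, 1], [0, 0, 0.2, 0, 0, -0.97, 1], [0, 0, 0, 0, 0, 0, 1]],
])

```text
clock: 9.07
tcp_pos: [0.4226, 0.3011, 0.1489]
orientation: [-0.083, 0.997, -0.0, -0.0]
force: [0.1, 0.3, 0.3]
finger_gap: 1.002
grip_force: 0.0
```

```bash
python3 - <<'E'
from h import *
im=manip.get_image('top'); s=manip.get_image('side')
P=lambda u,v,z:plane(im,150+u/5,140+v/5,z)
M=[P(u,v,.077) for u,v in [(140,345),(105,441),(203,424)]]; c=np.mean(M,0); print('cart',c,[ (np.linalg.norm(m-c).round(4),np.degrees(np.arctan2(*(m-c)[1::-1])).round(1)) for m in M])
c0=np.array([.549,.1455,.09])
for u,v in [(485,92),(412,160),(488,85),(383,158)]:
    m=P(u,v,.09)-c0; print('notch',np.linalg.norm(m).round(4),np.degrees(np.arctan2(m[1],m[0])).round(1))
h=cv2.cvtColor(s['img'],cv2.COLOR_BGR2HSV); m=((h[...,0]>20)&(h[...,0]<35)&(h[...,1]>130)&(h[...,2]>110)); m[:120]=0;m[190:]=0;m[:,:215]=0;m[:,310:]=0
v,u=np.nonzero(m); print('cover',len(u),plane(s,u.mean(),v.max()-5,.02))
to([*c[:2],.083],99.8)
E
```

```text
cart [0.41810016 0.30766298 0.077     ] [(np.float64(0.0306), np.float64(10.3)), (np.float64(0.0297), np.float64(130.9)), (np.float64(0.0299), np.float64(-110.9))]
notch 0.0308 -20.6
notch 0.0271 103.8
notch 0.0348 -20.8
notch 0.0416 97.5
cover 181 [ 0.56745003 -0.29954799  0.02      ]
clk 9.18 tcp [0.4227 0.3015 0.1495] phi 99.42 j6 -1.174 tilt [ 3.e-04  1.e-04 -1.e+00] F [-0.6 -0.2  0.1] gap 1.001
 shift units [0.07 0.14 1.33] turn units -0.08
```

Call:
move_arm([
  [[0.07, 0.14, 0.3, 0, 0, -0.1, 1], [0, 0, 0.4, 0, 0, 0, 1], [0, 0, 0.4, 0, 0, 0, 1], [0, 0, 0.23, 0, 0, 0, 1], [0, 0, 0, 0, 0, 0, 1], [0, 0, 0, 0, 0, 0, 0], [0, 0, 0, 0, 0, 0, 0], [0, 0, 0, 0, 0, 0, 0], [0, 0, 0, 0, 0, 0, 0], [0, 0, 0, 0, 0, 0, 0], [0, 0, 0, 0, 0, 0, 0], [0, 0, 0, 0, 0, 0, 0]],
], newtons=50)

```text
clock: 10.68
tcp_pos: [0.4175, 0.3083, 0.0829]
orientation: [-0.088, 0.996, 0.0, 0.0]
force: [-0.5, -1.5, 6.9]
finger_gap: 0.148
grip_force: 53.7
```

Call:
move_arm([
  [[0, 0, -0.5, 0, 0, 0, 0], [0, 0, -0.8, 0, 0, 0, 0], [0, 0, -0.8, 0, 0, 0, 0], [0, 0, -0.5, 0, 0, 0, 0], [-0.4, -0.73, 0, 0, 0, 0, 0], [-0.4, -0.73, 0, 0, 0, 0, 0], [-0.4, -0.73, 0, 0, 0, 0, 0], [-0.4, -0.73, 0, 0, 0, 0, 0], [-0.4, -0.73, 0, 0, 0, 0, 0], [0, 0, 0, 0, 0, 1, 0], [0, 0, 0, 0, 0, 1, 0], [0, 0, 0, 0, 0, 1, 0]],
])

```text
clock: 12.18
tcp_pos: [0.5475, 0.1459, 0.2123]
orientation: [0.044, 0.999, -0.0, -0.0]
force: [-0.2, -0.6, -3.3]
finger_gap: 0.15
grip_force: 52.7
```

```bash
python3 - <<'E'
from h import *
to([.549,.1455,.15],80)
for n in('top','side'):
    im=manip.get_image(n); u,v=map(int,proj(im,(.549,.1455,.15))); print(n,u,v)
    c=cv2.resize(im['img'][v-50:v+50,u-45:u+45],None,fx=4.4,fy=4.4,interpolation=2)
    C=c if n=='top' else np.hstack([C,c])
cv2.imwrite('pics/e.png',C)
E
```

```text
clk 12.18 tcp [0.5475 0.1459 0.2123] phi 84.91 j6 -1.275 tilt [-9.e-04 -1.e-04 -1.e+00] F [-0.2 -0.6 -3.3] gap 0.15
 shift units [-0.03 -0.    1.25] turn units 0.98
top 239 165
side 249 215
```

View pics/e.png

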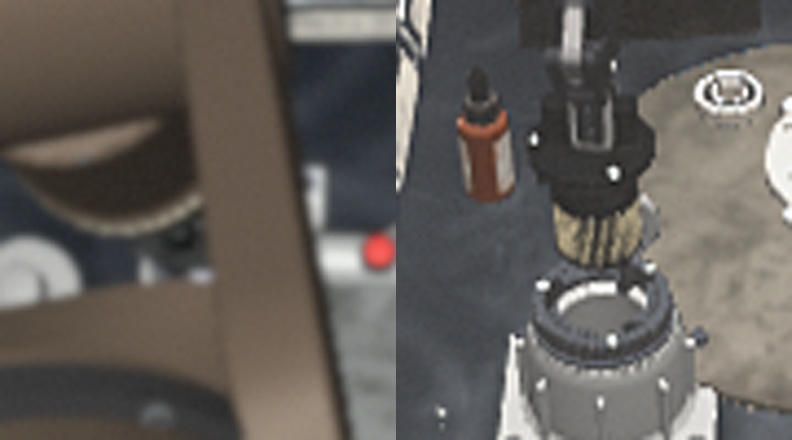

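The cartridge hangs upright over the mouth. In the right half, the collar marks are at (542,286), (650,268) and (613,340).

```bash
python3 - <<'E'
from h import *
im=manip.get_image('side')
P=lambda u,v,z:plane(im,204+(u-396)/4.4,165+v/4.4,z)
N=[P(u,v,.09) for u,v in [(542,286),(650,268),(613,340)]]
for c in (np.array([.549,.1455,.09]),np.mean(N,0)): print('notch',c,[ (np.linalg.norm(m-c).round(4),np.degrees(np.arctan2(*(m-c)[1::-1])).round(1)) for m in N])
N=[P(u,v,.2063) for u,v in [(534,140),(613,173)]]; c=np.array([.5475,.1459,.2063])
print([ (np.linalg.norm(m-c).round(4),np.degrees(np.arctan2(*(m-c)[1::-1])).round(1)) for m in N])
E
```

```text
notch [0.549  0.1455 0.09  ] [(np.float64(0.0375), np.float64(-21.3)), (np.float64(0.0377), np.float64(-136.1)), (np.float64(0.0334), np.float64(100.8))]
notch [0.54952728 0.14318334 0.09      ] [(np.float64(0.0363), np.float64(-18.2)), (np.float64(0.0366), np.float64(-139.2)), (np.float64(0.0358), np.float64(100.9))]
[(np.float64(0.0325), np.float64(-5.1)), (np.float64(0.0288), np.float64(110.8))]
```

Call:
move_arm([
  [[-0.03, -0.02, 0.3, 0, 0, 1, 0], [0, 0, 0.4, 0, 0, 0, 0], [0, 0, 0.4, 0, 0, 0, 0], [0, 0, 0.3, 0, 0, 0, 0], [0, 0, 0.2, 0, 0, 0, 0], [0, 0, 0.1, 0, 0, 0, 0], [0, 0, 0.04, 0, 0, 0, 0], [0, 0, 0, 0, 0, 0, 0]],
])

```text
clock: 13.32
tcp_pos: [0.5493, 0.145, 0.126]
orientation: [0.086, 0.996, 0.0, 0.0]
force: [-0.7, 0.2, -3.3]
finger_gap: 0.151
grip_force: 52.7
```

Call:
move_arm([
  [[0, 0, 0.03, 0, 0, 0, 0], [0, 0, 0.02, 0, 0, 0, 0], [0, 0, 0.02, 0, 0, 0, 0], [0, 0, 0, 0, 0, 0, 0], [0, 0, 0, 0, 0, 0, 0]],
])

```text
clock: 13.95
tcp_pos: [0.5493, 0.145, 0.1227]
orientation: [0.086, 0.996, 0.0, 0.0]
force: [-1.9, 0.0, 5.2]
finger_gap: 0.154
grip_force: 53.8
```

Call:
move_arm([
  [[0, 0, 0, 0, 0, 0.3, 0], [0, 0, 0, 0, 0, 0.3, 0], [0, 0, 0.02, 0, 0, 0.3, 0], [0, 0, 0, 0, 0, 0.3, 0], [0, 0, 0.02, 0, 0, 0.3, 0], [0, 0, 0, 0, 0, 0, 0]],
])

```text
clock: 14.7
tcp_pos: [0.5491, 0.1449, 0.12]
orientation: [0.152, 0.988, -0.0, -0.0]
force: [0.0, 0.2, -2.5]
finger_gap: 0.15
grip_force: 52.7
```

Call:
move_arm([
  [[0, 0, 0.04, 0, 0, 0, 0], [0, 0, 0.04, 0, 0, 0, 0], [0, 0, 0, 0, 0, 0, 0], [0, 0, 0, 0, 0, 0, 0]],
])

```text
clock: 15.2
tcp_pos: [0.5492, 0.1449, 0.1163]
orientation: [0.151, 0.988, -0.0, 0.0]
force: [-0.8, -0.7, 2.9]
finger_gap: 0.15
grip_force: 53.4
```

The lugs have dropped in: TCP is at 0.116, so the cartridge origin is at about 33 mm. Next I push against the spring.

Call:
move_arm([
  [[0, 0, 0.06, 0, 0, 0, 0], [0, 0, 0.06, 0, 0, 0, 0], [0, 0, 0.06, 0, 0, 0, 0], [0, 0, 0.02, 0, 0, 0, 0], [0, 0, 0, 0, 0, 0, 0]],
])

```text
clock: 15.82
tcp_pos: [0.5494, 0.145, 0.1064]
orientation: [0.151, 0.988, 0.0, 0.0]
force: [-1.9, -2.4, 9.9]
finger_gap: 0.153
grip_force: 54.5
```

Call:
move_arm([
  [[0, 0, 0, 0, 0, 0.8, 0], [0, 0, 0, 0, 0, 0.8, 0], [0, 0, 0, 0, 0, 0.8, 0], [0, 0, 0, 0, 0, 0.8, 0], [0, 0, 0, 0, 0, 0.8, 0], [0, 0, 0, 0, 0, 0.8, 0], [0, 0, 0, 0, 0, 0.8, 0], [0, 0, 0, 0, 0, 0.8, 0], [0, 0, 0, 0, 0, 0.8, 0], [0, 0, 0, 0, 0, 0.8, 0], [0, 0, 0, 0, 0, 0.8, 0], [0, 0, 0, 0, 0, 0, 0]],
])

```text
clock: 17.32
tcp_pos: [0.5501, 0.1454, 0.1068]
orientation: [0.511, 0.859, 0.001, 0.001]
force: [-0.7, 0.8, 10.4]
finger_gap: 0.152
grip_force: 54.4
```

```bash
python3 - <<'E'
from h import *
to([.549,.145,.1065]); print(manip.state()['ft_torque'].round(2))
E
```

```text
clk 17.32 tcp [0.5501 0.1454 0.1068] phi 28.52 j6 -0.293 tilt [ 2.e-03  7.e-04 -1.e+00] F [-0.7  0.8 10.4] gap 0.152
 shift units [ 0.   -0.02  0.01] turn units None
[ 0.35 -0.13 -0.01]
```

Call:
move_arm([
  [[0, 0, 0, 0, 0, 0.6, 0], [0, 0, 0, 0, 0, 0.6, 0], [0, 0, 0, 0, 0, 0.6, 0], [0, 0, 0, 0, 0, 0.6, 0], [0, 0, 0, 0, 0, 0.6, 0], [0, 0, 0, 0, 0, 0.4, 0], [0, 0, 0, 0, 0, 0, 0]],
])

```text
clock: 18.2
tcp_pos: [0.5502, 0.1454, 0.1068]
orientation: [0.632, 0.775, 0.001, 0.001]
force: [0.1, 1.1, 9.5]
finger_gap: 0.151
grip_force: 54.4
```

```bash
python3 - <<'E'
from h import *
to([.549,.145,.1065]); print(manip.state()['ft_torque'].round(2))
E
```

```text
clk 18.2 tcp [0.5502 0.1454 0.1068] phi 11.56 j6 0.003 tilt [ 2.2e-03  7.0e-04 -1.0e+00] F [0.1 1.1 9.5] gap 0.151
 shift units [-0.   -0.03  0.01] turn units None
[ 0.35 -0.29 -0.01]
```

Call:
move_arm([
  [[0, 0, 0, 0, 0, 0.3, 0], [0, 0, 0, 0, 0, 0.3, 0], [0, 0, 0, 0, 0, 0, 0]],
])

```text
clock: 18.58
tcp_pos: [0.5503, 0.1454, 0.1068]
orientation: [0.652, 0.758, 0.001, 0.001]
force: [0.1, 1.8, 9.9]
finger_gap: 0.153
grip_force: 54.4
```

```bash
python3 - <<'E'
from h import *
to([.549,.145,.1065]); print(manip.state()['ft_torque'].round(2))
E
```

```text
clk 18.57 tcp [0.5503 0.1454 0.1068] phi 8.57 j6 0.055 tilt [ 2.4e-03  7.0e-04 -1.0e+00] F [0.1 1.8 9.9] gap 0.153
 shift units [-0.   -0.03  0.01] turn units None
[ 0.29 -0.29  0.04]
```

Call:
move_arm([
  [[0, 0, 0, 0, 0, 0.3, 0], [0, 0, 0, 0, 0, 0.2, 0], [0, 0, 0, 0, 0, 0, 0]],
])

```text
clock: 18.95
tcp_pos: [0.5503, 0.1454, 0.1068]
orientation: [0.669, 0.744, 0.001, 0.001]
force: [0.7, 0.4, 10.3]
finger_gap: 0.148
grip_force: 54.4
```

```bash
python3 - <<'E'
from h import *
to([.549,.145,.1065]); print(manip.state()['ft_torque'].round(2))
E
```

```text
clk 18.95 tcp [0.5503 0.1454 0.1068] phi 6.08 j6 0.099 tilt [ 2.4e-03  6.0e-04 -1.0e+00] F [ 0.7  0.4 10.3] gap 0.148
 shift units [-0.01 -0.03  0.01] turn units None
[ 0.29 -0.3   0.05]
```

Call:
move_arm([
  [[0, 0, 0, 0, 0, 0.3, 0], [0, 0, 0, 0, 0, 0, 0]],
])

```text
clock: 19.2
tcp_pos: [0.5503, 0.1454, 0.1068]
orientation: [0.678, 0.735, 0.001, 0.001]
force: [1.3, 0.5, 9.5]
finger_gap: 0.152
grip_force: 54.4
```

```bash
python3 - <<'E'
from h import *
to([.549,.145,.1065]); print(manip.state()['ft_torque'].round(2))
E
```

```text
clk 19.2 tcp [0.5503 0.1454 0.1068] phi 4.57 j6 0.125 tilt [ 2.4e-03  7.0e-04 -1.0e+00] F [1.3 0.5 9.5] gap 0.152
 shift units [-0.01 -0.03  0.01] turn units None
[ 0.23 -0.38  0.04]
```

Call:
move_arm([
  [[0, 0, -0.04, 0, 0, 0, 0], [0, 0, -0.04, 0, 0, 0, 0], [0, 0, -0.03, 0, 0, 0, 0], [0, 0, 0, 0, 0, 0, 0], [0, 0, 0, 0, 0, 0, 0]],
])

```text
clock: 19.82
tcp_pos: [0.5499, 0.1454, 0.1111]
orientation: [0.678, 0.735, 0.001, 0.0]
force: [7.1, 3.4, -12.5]
finger_gap: 0.153
grip_force: 51.5
```

It holds against an upward pull at 28 mm, so it is locked. I let go and rise.

Call:
move_arm([
  [[0, 0, 0.02, 0, 0, 0, 0], [0, 0, 0, 0, 0, 0, 0], [0, 0, 0, 0, 0, 0, 0.6], [0, 0, 0, 0, 0, 0, 0.6], [0, 0, 0, 0, 0, 0, 0.6], [0, 0, 0, 0, 0, 0, 0.6], [0, 0, -0.4, 0, 0, 0, 0.6], [0, 0, -0.8, 0, 0, 0, 0.6], [0, 0, -0.8, 0, 0, 0, 0], [0, 0, 0, 0, 0, 0, 0]],
])

```text
clock: 21.08
tcp_pos: [0.5509, 0.1454, 0.2137]
orientation: [0.678, 0.735, 0.002, 0.001]
force: [0.0, 0.5, -0.6]
finger_gap: 0.18
grip_force: 0.0
```

```bash
python3 - <<'E'
from h import *
to([.546,.051,.15])
im=manip.get_image('side'); s=im['img'];c=cv2.resize(s[180:280,205:305],None,fx=5.5,fy=5.5,interpolation=2); cv2.imwrite('pics/f.png',c)
h=cv2.cvtColor(s,cv2.COLOR_BGR2HSV); m=((h[...,0]<8)|(h[...,0]>172))&(h[...,1]>140)&(h[...,2]>90); m[:195]=0;m[225:]=0;m[:,:240]=0;m[:,:240]=0;m[:,268:]=0
v,u=np.nonzero(m); print(len(u),u.mean(),v.mean(),v.min(),v.max(),plane(im,u.mean(),v.mean(),.083))
E
```

```text
clk 21.07 tcp [0.5509 0.1454 0.2137] phi 4.59 j6 0.125 tilt [ 0.005   0.0011 -1.    ] F [ 0.   0.5 -0.6] gap 0.18
 shift units [-1.87 -0.25  1.27] turn units None
29 252.68965517241378 211.31034482758622 209 214 [0.54589881 0.05242982 0.083     ]
```

View pics/f.png

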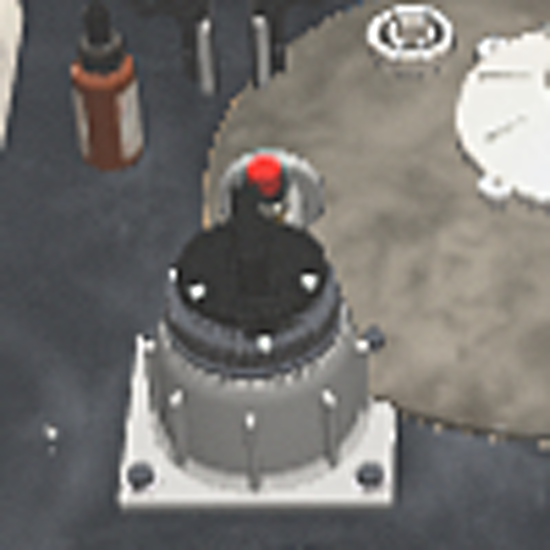

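The cartridge sits locked in the collar, head down on it. The red button is at crop (265,175), about (0.546, 0.052). Next I press it.

Call:
move_arm([
  [[-0.62, -0.08, 0, 0, 0, 0, 0], [-0.62, -0.08, 0, 0, 0, 0, 0], [-0.62, -0.09, 0, 0, 0, 0, 0], [0, 0, 0.6, 0, 0, 0, 0], [0, 0, 0.8, 0, 0, 0, 0], [0, 0, 0.7, 0, 0, 0, 0], [0, 0, 0.3, 0, 0, 0, 0], [0, 0, 0.1, 0, 0, 0, 0], [0, 0, 0.1, 0, 0, 0, 0], [0, 0, 0.1, 0, 0, 0, 0], [0, 0, 0.05, 0, 0, 0, 0], [0, 0, 0, 0, 0, 0, 0]],
])

```text
clock: 22.62
tcp_pos: [0.5447, 0.0514, 0.0748]
orientation: [0.678, 0.735, 0.001, 0.001]
force: [-7.5, 0.3, 26.3]
finger_gap: 0.004
grip_force: 12.5
```

Call:
move_arm([
  [[0, 0, -0.1, 0, 0, 0, 0], [0, 0, -0.6, 0, 0, 0, 0], [0, 0, -0.9, 0, 0, 0, 0], [0, 0, -0.9, 0, 0, 0, 0], [0, 0, -0.3, 0, 0, 0, 0], [0, 0, 0, 0, 0, 0, 0], [0, 0, 0, 0, 0, 0, 0]],
])

```text
clock: 23.5
tcp_pos: [0.5435, 0.0513, 0.212]
orientation: [0.678, 0.735, -0.001, -0.001]
force: [-0.5, -0.0, -0.3]
finger_gap: -0.001
grip_force: 0.0
```

```bash
python3 - <<'E'
from h import *
to([.546,.051,.15])
im=manip.get_image('side'); s=im['img'];c=cv2.resize(s[120:280,205:305],None,fx=3.7,fy=3.7,interpolation=2); cv2.imwrite('pics/g.png',c)
E
```

```text
clk 23.5 tcp [0.5435 0.0513 0.212 ] phi 4.6 j6 -0.042 tilt [-1.7e-03 -1.0e-04 -1.0e+00] F [-0.5 -0.  -0.3] gap -0.001
 shift units [-0.01  0.05  1.24] turn units None
```

View pics/g.png

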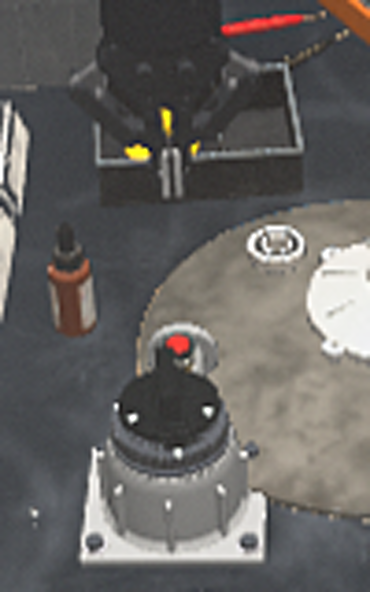

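The button at (178,344) is in, the cartridge is locked, the cover is in the tray's far compartment behind the gripper, and the robot is clear of everything. I'm handing in.

```bash
python3 -c "
from plant import manip
print(manip.hand_in())"
```

```text
the job is handed in; nothing more can be done
None
```

I handed the job in at about 23.5 s of the 72 s limit: the yellow cover is in the tray's larger compartment, the cartridge is locked in the collar (it held against an upward pull at about 28 mm, though I felt no clear end stop when turning), and the red indicator is pressed in; the hand-in call gave no verdict.

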